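Lock a hammer-head bolt in a slotted track and run it home

TASK

Take the orange-handled hammer-head bolt out of its wooden stand, lower its head through the slot of the aluminium track near the blue mark, press it down against the spring strip and give it a quarter turn so that the head catches under the lips. Then slide it along the slot until it has pushed the red catch fully in, and leave it standing there on its own. Press and push gently, and do not disturb the other things.

Things in the scene. Friction and masses are not known exactly. Their poses are not given: they have to be found in the camera images.
- bolt_grip (a point): Centre of the bolt's orange handle, a rounded bar 40 x 14 x 28 mm (x along its 40 mm, y across the 14 mm to be gripped, z up). Below it are a thin steel collar (20 mm) and a 9 mm stem, 21 mm long, down to the hammer head, whose length is parallel to the handle's. The bolt is 58 mm tall, weighs 50 to 100 g and stands upright in its stand.
- bolt_head (a point): Centre of the bolt's steel hammer head at its foot, a bar 26 x 10 x 6 mm (x along its length, y across, z up), 41 mm below bolt_grip.
- stand: Fixed wooden stand, 100 x 70 x 24 mm, origin under its centre, z up; the bolt's head stands in a pocket 12 mm deep in its top, with about 2 mm of play all round.
- track: Straight aluminium T-track 220 x 40 mm, fixed on a 9 mm plywood board. Origin under the board below the slot's middle; x along the slot to the end stop, z up. Lips: top 31 mm, underside 27 mm above the origin. Slot 13 mm wide: the head passes only lengthwise. Channel below 30 mm wide: the head turns there either way. Let go, it is held up against the lips and takes up to about 10 N to slide.
- strip (a joint): Dark spring strip on the channel floor, under the whole slot; it moves straight down. 0 = free, its top 24 mm above the track's origin; 0.008 m = pressed flat and solid. It pushes up with about 4 N when free, 6 N when the head's top is level with the underside of the lips (strip at 0.003 m), 10 N when flat.
- entry (a point): Point on the centre line of the slot, level with the top of the lips (31 mm above the cart), at the blue mark painted across both lips, 60 mm from the track's middle on the side away from the end stop. A good place to put the head in.
- catch (a joint): Red sprung catch in the channel; the bolt's head pushes it along the track's x. 0 = out, 0.006 m = fully in, solid; needs 1.5 N at first, 3 N fully in; springs out when let go, but the caught bolt's friction holds it. Its front face is 50 to 100 mm from the blue mark, not measured; its red tab in the slot begins 10 mm, and the black end stop (5 mm above the lips) 33 mm behind the face.
- glue: Glue stick standing on the cart, 30 mm diameter, 95 mm tall, origin at its foot; not to be disturbed.
- spool_g: Green thread spool standing on the cart, 29 mm diameter, 48 mm tall, origin at its foot; not to be disturbed.
- spool_y: Yellow thread spool standing on the cart, 29 mm diameter, 48 mm tall, origin at its foot; not to be disturbed.

How it is judged:
On the way, in this order (a step that is already met when the one before it is completed fails the run):
1. the head is below the lips in the channel and turned across the slot (z of bolt_head in the frame of track between 0.015 and 0.0255 m and x of bolt_head in the frame of track between -0.11 and 0.11 m and y of bolt_head in the frame of track between -0.006 and 0.006 m and angle between the x axis of bolt_head and the y axis of track, either way round below 0.3 rad), for 0.2 s.
2. the bolt has pushed the catch fully in (value of joint catch above 0.0045 m), for 0.2 s.
At the end, for the whole second after the job is handed in: The bolt stands upright (within 8 degrees) and still in the track, its head up against the underside of the lips (within 1.5 mm above and 2.5 mm below its seated height), lengthwise across the slot within 17 degrees, holding the red catch at least 4.5 of its 6 mm in (z of bolt_head in the frame of track between 0.0215 and 0.0255 m and x of bolt_head in the frame of track between -0.11 and 0.11 m and y of bolt_head in the frame of track between -0.006 and 0.006 m and angle between the x axis of bolt_head and the y axis of track, either way round below 0.3 rad and angle between bolt_head's own z axis and vertical below 0.15 rad and value of joint catch above 0.0045 m and linear speed of bolt below 0.02 m/s); the robot touches nothing.
It fails at once if the catch is pushed with more than 25 N (contact force between bolt and catch above 25 N).
It fails at once if the bolt presses or pulls on the track or its strip with more than 25 N (contact force between bolt and track above 25 N).
It fails at once if the glue stick or a spool is moved more than 20 mm (distance of any of glue, spool_g, spool_y from where it was at the start of the episode above 0.02 m).
It also fails if it takes over 67 s, if anything falls off the work surface, if the arm or the gripper's body presses on something with over 40 N, if the wrist force passes 120 N, or if a joint passes its speed limit or range.

ROBOT

A 6-joint arm with a two-finger parallel gripper is mounted at the origin on a cart in front of the work surface, level with it; the furniture and walls round the work are solid. World frame = base frame: x ahead of the robot, y to its left, z up, the work surface at z = 0. Lengths are in m, angles in rad, forces in N, time in s.
With the tool pointing down it reaches from about 0.35 to 0.775 m from the base axis. Payload 7.3 kg.
Tool frame: the origin (TCP) lies on the centre line of the jaws, within the pads' length; the fingertips stand 17 mm ahead of it and the grasp point (between the pads) lies 2 mm behind it (robot.tcp_to_tips is the distance from the TCP to the fingertips, in m); z points along the fingers, y is the line along which they close (so a half turn about z gives the same grasp; the last joint's range is limited). The gripper opens to 92 mm and grips with 3 to 60 N. Pads are 19 mm wide; open, the fingers measure 130 mm over their backs; the gripper's body (75 mm by 190 mm) begins 47 mm behind the grasp point.
Start: joints at [-1.292, 0.342, 1.524, -0, 1.275, -0.146], TCP at [0.216, -0.478, 0.244] pointing down, gripper open.
Joint ranges: [-2.53, 2.53], [-0.77, 2.02], [0.04, 2.7], [-1, 4.14], [0.28, 2.66], [-3.11, 3.11]. Speed limits (rad/s): [2.57, 2.57, 3.14, 3.14, 3.14, 3.14].

INTERFACE

Orientations are given as [roll, pitch, yaw] about the fixed x, y, z axes, in that order (R = Rz(yaw) Ry(pitch) Rx(roll)).
In Python, from cell import robot gives the robot as it stands. The module is installed in compiled form; this text tells all that it offers.
- The arm moves only by the tool carry_out, never from a script. Its argument "commands" is a list of rows, each a list of 3 entries, a list of its own where there are three numbers: the shift along the tool's x, y, z in m, then the turn about the tool's z in rad, then the opening, from 0 (shut) to 1 (fully open). In form: [[[dx, dy, dz], yaw, claw], ...]. A call has 1 to 20 rows; each row shifts and turns the commanded pose from where the row before left it, along the tool's axes as they then stand; what a row does not reach is not made up. A row lasts 1/8 s, in which the tool goes at most 62.5 mm and 10.7 degrees, less where a joint would pass 70% of its speed; a pose out of reach is approached as far as the arm can. A call is refused whole if a number of a shift passes 0.0625 or a number of a turn 0.188, either way. A call with a gripper value outside its range is refused whole. The fingers move at their own pace and stop on an object; "newtons" is the grip in N (left out, the last holds). Time passes only in rows, so rows that do not move let the fingers close. It gives the time, the measured TCP pose, the force, the opening and the grip force at its end, in the units of the state.
- robot.observe(): the state, without advancing time (a new reading comes with each control period).
- robot.read_camera(name): name is "scene" or "top" or "wrist"; returns a dict with "pixels" (480x640x3 uint8, red, green, blue), "fx", "fy", "cx", "cy" (pixels), "k1" (the pictures are not rectified: a ray, as slopes to the right and down, at radius r is drawn at 1 + k1 r^2 times it, then the intrinsics apply), "view" (4x4, takes a point from world to camera coordinates); the wrist camera has in their place "T_tool_cam" (4x4, takes a point from camera to tool coordinates, whose origin is the TCP and whose axes are the flange's). Camera axes: x right, y up, looking along -z (the intrinsics and any distortion apply to the point x, -y, -z); pixel columns grow to the right and rows downward; lengths in m; the calibration is good to about 2 mm. A picture is of the moment at which its call begins: read the wrist's pose just before it. There is no depth.
- robot.hand_in(): hands the job in; it is judged then, once.
Trained networks look in a picture, given as the dict that the camera call returned (one of the last four; its "shot" number tells which), for a name from the list of things; names that differ only in an ending like _2 or _b are one class to them, and where a whole thing is asked for, a point or a joint stands for the part that bears it (a point fixed in the world has none). Each returns a list of dicts, best first, with "p" (0 to 1); they miss things now and then, are a little off and sometimes report something else, mostly with a low value. They report only what shows in the picture. A call takes as long as a camera call.
- robot.find_in(picture, name): "at" ([column, row] in pixels, amid what is visible of it).
- robot.tip_of(picture, name): "at" ([column, row] in pixels: a listed point, or the origin of a listed thing).
The state is a dict: "time": time; "qpos": joint angles; "qvel": joint speeds; "joint_efforts": joint torques, N m; "tool_pos": TCP position; "tool_rot": TCP orientation; "contact_force": force on the tool from outside, world axes, zero at the start; "torque": the same for the moment, N m; "opening": finger opening in m; "grip_force": force on a finger pad.
Only numpy, scipy, OpenCV 4.12 (cv2) and the standard library are available. Lean on these libraries where they do the work, as an engineer would, in place of code of your own. Each camera call takes 0.05 s, during which the arm holds its last target. There are 200 camera calls.

## Working session

There is one attempt and no reset: what is moved stays moved. The work goes in short steps, Python scripts to look and compute and a tool call to move; the robot and the scene stay as the last step left them, time stands still between calls to the robot, and variables do not carry over. Pictures are saved under pics/ and viewed, at most 13 in all, crops included, and the job is handed in when it is done.

Besides the shell and the picture viewer there is one more tool, called after "Emit:" by a JSON object that holds its "fn" and its "kwargs". carry_out: Moves the arm, as the interface text tells. Its arguments: {"type":"object","properties":{"commands":{"type":"array"},"newtons":{"type":"number"}},"required":["commands"]}

```bash
mkdir -p pics
cat > h.py <<'E'
import numpy as np, cv2
from cell import robot
from scipy.spatial.transform import Rotation as R
def Ttool():
    s=robot.observe(); T=np.eye(4); T[:3,:3]=R.from_euler('xyz',s['tool_rot']).as_matrix(); T[:3,3]=s['tool_pos']; return T
def shot(name):
    T=Ttool(); p=robot.read_camera(name)
    p['c2w']=T@np.array(p['T_tool_cam']) if name=='wrist' else np.linalg.inv(np.array(p['view']))
    return p
def ray(p,uv):
    d=np.array([(uv[0]-p['cx'])/p['fx'],(uv[1]-p['cy'])/p['fy']]); u=d.copy()
    for _ in range(20): u=d/(1+p['k1']*(u@u))
    v=p['c2w'][:3,:3]@np.array([u[0],-u[1],-1]); return p['c2w'][:3,3],v
def atz(p,uv,z):
    o,v=ray(p,uv); return o+v*(z-o[2])/v[2]
def proj(p,X):
    q=np.linalg.inv(p['c2w'])@np.append(X,1); u=np.array([q[0],-q[1]])/-q[2]; u=u*(1+p['k1']*(u@u))
    return np.array([p['fx']*u[0]+p['cx'],p['fy']*u[1]+p['cy']])
def save(p,n): cv2.imwrite('pics/'+n+'.png',p['pixels'][:,:,::-1])
def tri(a,ua,b,ub):
    M=np.zeros((3,3));c=np.zeros(3)
    for p,u in((a,ua),(b,ub)):
        o,v=ray(p,u);v=v/np.linalg.norm(v);P=np.eye(3)-np.outer(v,v);M+=P;c+=P@o
    return np.linalg.solve(M,c)
E
python3 - <<'E'
from h import *
np.set_printoptions(precision=4,suppress=True)
Z=dict(bolt_grip=.053,bolt_head=.015,stand=0,track=0,entry=.031,catch=.03,glue=0,spool_g=0,spool_y=0)
for c in('scene','top'):
    p=shot(c);save(p,c)
    for n in Z:
        for f in('tip_of','find_in'):
            for r in getattr(robot,f)(p,n)[:2]:
                print(c,f,n,round(r['p'],2),np.round(r['at'],1),atz(p,r['at'],Z[n]))
print(robot.observe())
E
```

```text
scene tip_of bolt_grip 0.51 [264.8 175.6] [0.4146 0.208  0.053 ]
scene find_in bolt_grip 0.51 [275.7 174.4] [0.4294 0.1954 0.053 ]
scene find_in bolt_head 0.61 [343.6 222.7] [0.4425 0.0506 0.015 ]
scene find_in bolt_head 0.43 [272.3 171.2] [0.464  0.2396 0.015 ]
scene tip_of stand 0.92 [267.5 198.1] [0.4146 0.2061 0.    ]
scene find_in stand 0.7 [287.3 190.2] [0.4543 0.1929 0.    ]
scene tip_of track 0.56 [447.9 313.3] [ 0.4042 -0.1835  0.    ]
scene find_in track 0.81 [447.2 315.6] [ 0.3998 -0.1849  0.    ]
scene find_in track 0.37 [442.5 293.1] [ 0.4324 -0.1566  0.    ]
scene tip_of entry 0.68 [417.8 277.4] [ 0.41   -0.1194  0.031 ]
scene find_in entry 0.75 [448.6 313.1] [ 0.3824 -0.1912  0.031 ]
scene find_in entry 0.62 [287.3 191.3] [0.4271 0.1664 0.031 ]Traceback (most recent call last):
  File "<stdin>", line 8, in <module>
ValueError: it knows: bolt_grip, bolt_head, entry, glue, spool, stand, track
```

```bash
sleep 1
```

```text
(no output)
```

View pics/scene.png

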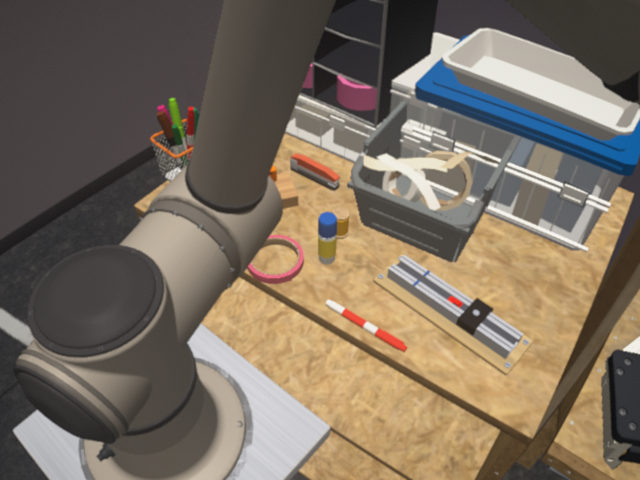

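The scene view shows the track around (455,312), with its blue mark at (421,277), the red tab at (455,301) and the black stop at (475,315). The glue is at (328,238) with a spool behind it at (343,226). The arm partly hides the bolt and stand at about (275,180).

Run:
```python
from h import *
np.set_printoptions(precision=4,suppress=True)
Z=dict(bolt_grip=.053,bolt_head=.015,stand=0,track=0,entry=.031,glue=0,spool=0)
p=shot('top');save(p,'top')
for n in Z:
    for f in('tip_of','find_in'):
        for r in getattr(robot,f)(p,n)[:3]:
            print(f,n,round(r['p'],2),np.round(r['at'],1),atz(p,r['at'],Z[n]))
```

```text
tip_of bolt_grip 0.7 [232.7 225.5] [0.4125 0.2044 0.053 ]
tip_of bolt_grip 0.2 [429.5 222.9] [ 0.4011 -0.1738  0.053 ]
find_in bolt_grip 0.7 [234.  225.6] [0.4122 0.2019 0.053 ]
tip_of bolt_head 0.67 [236.2 234.6] [0.4046 0.2045 0.015 ]
find_in bolt_head 0.67 [232.1 228.2] [0.4182 0.2128 0.015 ]
find_in bolt_head 0.63 [312.1 216.5] [0.4357 0.0517 0.015 ]
tip_of stand 0.8 [237.3 229.1] [0.4202 0.2051 0.    ]
find_in stand 0.73 [235.8 233.2] [0.4117 0.2081 0.    ]
tip_of track 0.63 [427.5 226.8] [ 0.408 -0.183  0.   ]
find_in track 0.63 [397.6 221.9] [ 0.4211 -0.1226  0.    ]
tip_of entry 0.78 [400.6 223.5] [ 0.4086 -0.1223  0.031 ]
find_in entry 0.58 [394.7 224. ] [ 0.4081 -0.1105  0.031 ]
tip_of glue 0.74 [326.3 250.5] [0.3676 0.0261 0.    ]
find_in glue 0.71 [325.4 246.1] [0.3768 0.0275 0.    ]
tip_of spool 0.54 [202.7 280.9] [0.3168 0.2731 0.    ]
tip_of spool 0.47 [311.5 223.8] [0.4248 0.0537 0.    ]
find_in spool 0.57 [199.  279.8] [0.3193 0.2805 0.    ]
find_in spool 0.55 [308.8 215.9] [0.4419 0.0585 0.    ]
```

View pics/top.png

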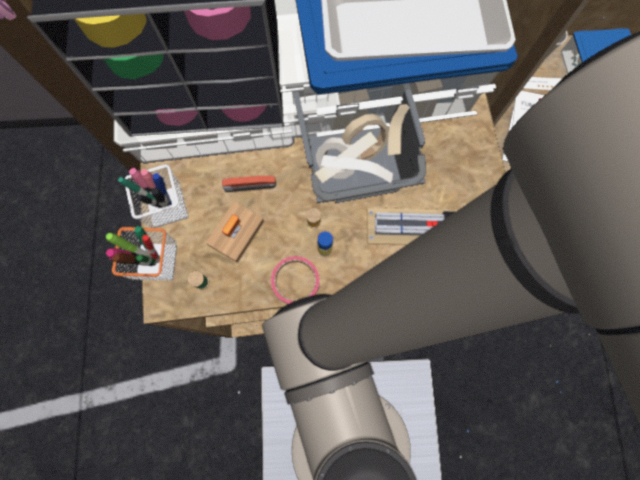

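The top view shows the bolt handle at (231,225) on its tilted stand, the spools at (313,218) and (198,281), the glue at (325,240), and the left part of the track at x 370–445. The arm hides the rest of the track.

Run:
```python
from h import *
np.set_printoptions(precision=4,suppress=True)
s=robot.observe();print(s);T=Ttool();print(T)
p=shot('wrist');print(np.array(p['T_tool_cam']),p['fx'],p['cx'],p['cy'],p['k1'])
for g in([.41,-.16,.244],[.41,.10,.244]): print(T[:3,:3].T@(np.array(g)-T[:3,3]))
```

```text
{'time': 1.3, 'qpos': array([-1.292 ,  0.342 ,  1.5241,  0.    ,  1.2754, -0.146 ]), 'qvel': array([-0.0002,  0.0002,  0.    ,  0.0007,  0.0016, -0.0001]), 'joint_efforts': array([ -0.0011, -43.1137, -24.4477,   0.0719,   0.0484,   0.    ]), 'tool_pos': array([ 0.2164, -0.4783,  0.2437]), 'tool_rot': array([3.1415, 0.    , 0.4248]), 'contact_force': array([0.3281, 0.1975, 0.3374]), 'torque': array([-0.017 ,  0.0052,  0.0592]), 'grip_force': 0.0, 'opening': 0.09150550084679243}
[[ 0.9111  0.4122  0.      0.2164]
 [ 0.4122 -0.9111 -0.0001 -0.4783]
 [-0.      0.0001 -1.      0.2437]
 [ 0.      0.      0.      1.    ]]
[[ 0.0003  0.953   0.303   0.0825]
 [ 1.      0.     -0.001   0.0011]
 [-0.001   0.303  -0.953  -0.14  ]
 [ 0.      0.      0.      1.    ]] 415.9243788266239 318.6561789917856 243.60491318932822 -0.018966816959936093
[ 0.3076 -0.2103 -0.0003]
[ 0.4148 -0.4471 -0.0003]
```

Emit:
{"fn": "carry_out", "kwargs": {"commands": [[[0.051,-0.035,0],0,1],[[0.051,-0.035,0],0,1],[[0.051,-0.035,0],0,1],[[0.051,-0.035,0],0,1],[[0.051,-0.035,0],0,1],[[0.051,-0.035,0],0,1],[[0,0,0],0,1],[[0,0,0],0,1]]}}

```text
time: 2.35
tool_pos: [0.4086, -0.161, 0.2437]
tool_rot: [3.141, 0.0, 0.426]
contact_force: [-0.1, 0.1, -0.1]
opening: 0.0921
grip_force: 0.0
```

Run:
```python
from h import *
np.set_printoptions(precision=4,suppress=True)
s=robot.observe();print(s['qpos'],s['tool_pos'],s['tool_rot'])
p=shot('wrist');save(p,'w1')
Z=dict(track=0,entry=.031)
for n in Z:
    for f in('tip_of','find_in'):
        for r in getattr(robot,f)(p,n)[:3]:
            print(f,n,round(r['p'],2),np.round(r['at'],1),atz(p,r['at'],Z[n]))
p=shot('scene')
for n in('bolt_grip','bolt_head','stand'):
    print(n,[(r['at'],r['p'],atz(p,r['at'],dict(bolt_grip=.053,bolt_head=.015,stand=0)[n])) for r in robot.tip_of(p,n)[:2]])
p=shot('top');save(p,'top2')
for n in Z: print(n,[(r['at'],r['p'],atz(p,r['at'],Z[n])) for r in robot.tip_of(p,n)[:2]])
```

```text
[-0.5498  0.1843  1.7419 -0.0006  1.2151  0.5953] [ 0.4086 -0.161   0.2437] [3.1411 0.0003 0.4259]
tip_of track 0.61 [341.8 216. ] [ 0.4073 -0.1875  0.    ]
find_in track 0.6 [325.6 209.9] [ 0.4064 -0.171   0.    ]
tip_of entry 0.96 [283.1 194.4] [ 0.41   -0.1287  0.031 ]
find_in entry 0.73 [327.  207.4] [ 0.4152 -0.1677  0.031 ]
bolt_grip [([264.6, 175.0], 0.84, array([0.4155, 0.2094, 0.053 ]))]
bolt_head [([263.7, 190.4], 0.85, array([0.414 , 0.2138, 0.015 ])), ([444.4, 314.1], 0.56, array([ 0.3886, -0.1836,  0.015 ]))]
stand []
track []
entry [([401.5, 221.1], 0.95, array([ 0.4135, -0.1245,  0.031 ]))]
```

View pics/w1.png

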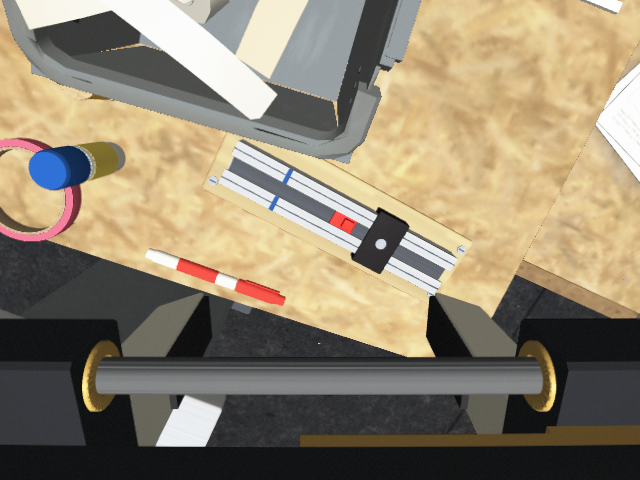

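The wrist view shows the track running from (220,160) to (450,275). The blue mark is at (282,188), the red tab at (343,222) with its front edge at about (333,219), the black stop at (381,240), and the bin rim's right front corner near (350,160).

```bash
cat > a.py <<'E'
from h import *
np.set_printoptions(precision=4,suppress=True)
T=Ttool();w=dict(robot.read_camera('wrist'));w['c2w']=T@np.array(w['T_tool_cam'])
t=shot('top')
for n,a,b in(('rimR',(350,160),(424,187)),('entry',(282.5,188.5),(401.5,221.1))):print(n,tri(w,a,t,b))
im=w['pixels'].astype(int)
red=((im[...,0]>170)&(im[...,1]<90)&(im[...,2]<90));blue=((im[...,2]>110)&(im[...,0]<90)&(im[...,2]-im[...,0]>60))
for n,m,box in(('red',red,(300,190,372,250)),('blue',blue,(255,160,310,220))):
    x0,y0,x1,y1=box;v,u=np.nonzero(m[y0:y1,x0:x1]);P=np.array([atz(w,(a+x0,b+y0),.031) for a,b in zip(u,v)])
    print(n,len(P),P.mean(0),P.min(0),P.max(0))
for a in((237,142),(458,256),(221,180),(435,292)):print(atz(w,a,.031))
for a in((205,187),(470,240)):print(atz(w,a,.009))
big=cv2.resize(w['pixels'][120:310,190:480,::-1],None,fx=2.7,fy=2.7,interpolation=cv2.INTER_CUBIC);cv2.imwrite('pics/w1c.png',big)
E
python3 a.py
```

```text
rimR [ 0.4635 -0.1625  0.0841]
entry [ 0.4141 -0.1256  0.0281]
red 305 [ 0.4085 -0.1856  0.031 ] [ 0.4022 -0.1967  0.031 ] [ 0.415  -0.1747  0.031 ]
blue 102 [ 0.4127 -0.1248  0.031 ] [ 0.3935 -0.1276  0.031 ] [ 0.4323 -0.1221  0.031 ]
[ 0.4347 -0.0768  0.031 ]
[ 0.4232 -0.2938  0.031 ]
[ 0.3997 -0.0757  0.031 ]
[ 0.3837 -0.2922  0.031 ]
[ 0.3825 -0.0614  0.009 ]
[ 0.438  -0.3065  0.009 ]
```

View pics/w1c.png

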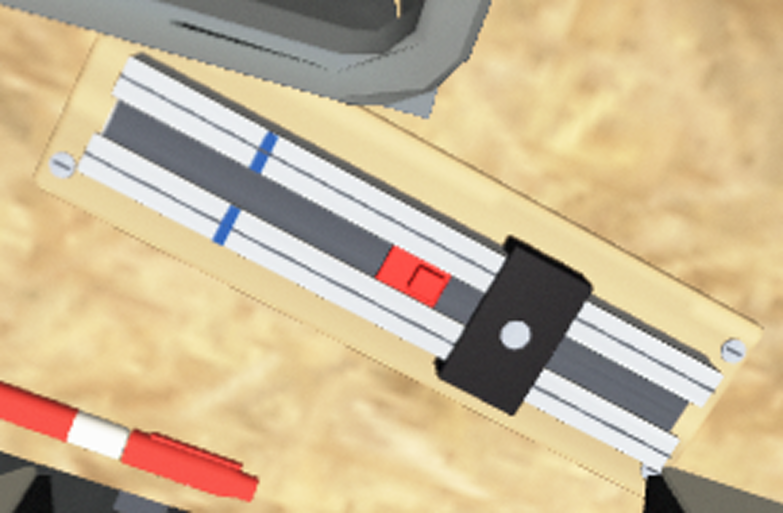

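The crop shows the red tab starting at crop (385,262) and the stop at (470,300), with the lips and slot clear. The bin rim is beside the track at about z = 0.084.

Emit:
{"fn": "carry_out", "kwargs": {"commands": [[[0.024,-0.053,0],0,1],[[0.024,-0.053,0],0,1],[[0.024,-0.053,0],0,1],[[0.024,-0.053,0],0,1],[[0.024,-0.053,0],0,1],[[0.024,-0.053,0],0,1],[[0,0,0],-0.187,1],[[0,0,0],-0.187,1],[[0,0,0],-0.187,1],[[0,0,0],-0.187,1],[[0,0,0],-0.187,1],[[0,0,0],-0.187,1],[[0,0,0],-0.187,1],[[0,0,0],-0.187,1],[[0,0,0],-0.187,1],[[0,0,0],-0.187,1],[[0,0,0],0,1],[[0,0,0],0,1]]}}

```text
time: 5.3
tool_pos: [0.4088, 0.1882, 0.2437]
tool_rot: [-3.142, 0.0, 2.291]
contact_force: [-0.2, -0.5, 0.1]
opening: 0.0916
grip_force: 0.0
```

```bash
cat > b.py <<'E'
from h import *
import sys
np.set_printoptions(precision=4,suppress=True)
s=robot.observe();print(s['qpos'],s['tool_pos'],s['tool_rot'])
p=shot('wrist');save(p,sys.argv[1])
Z=dict(bolt_grip=.053,bolt_head=.015,stand=0)
for n in Z:
    for f in('tip_of','find_in'):
        for r in getattr(robot,f)(p,n)[:2]:
            print(f,n,round(r['p'],2),np.round(r['at'],1),atz(p,r['at'],Z[n]))
im=p['pixels'].astype(int)
m=((im[...,0]>150)&(im[...,1]>60)&(im[...,1]<150)&(im[...,2]<70)).astype(np.uint8)
n,l,st,c=cv2.connectedComponentsWithStats(m)
for i in range(1,n):
    if st[i,4]>150:
        v,u=np.nonzero(l==i);P=np.array([atz(p,(a,b),.06)[:2] for a,b in zip(u,v)])
        (cx,cy),(w,h),a=cv2.minAreaRect(P.astype(np.float32)*1000);box=cv2.boxPoints(((cx,cy),(w,h),a))
        print(st[i],c[i],'rect',cx,cy,w,h,a,'pca',np.degrees(np.arctan2(*np.linalg.svd(P-P.mean(0),full_matrices=False)[2][0][::-1])))
E
python3 b.py w2
```

```text
[ 0.261   0.2046  1.716  -0.0001  1.221  -0.4594] [0.4088 0.1882 0.2437] [-3.1416  0.0001  2.2913]
tip_of bolt_grip 0.56 [339.4 204.4] [0.4152 0.206  0.053 ]
find_in bolt_grip 0.69 [338.9 205.2] [0.4153 0.2052 0.053 ]
tip_of bolt_head 0.69 [330.9 190.5] [0.4079 0.2054 0.015 ]
find_in bolt_head 0.59 [333.5 202.1] [0.4167 0.1991 0.015 ]
find_in bolt_head 0.36 [340.4 183.1] [0.4098 0.2159 0.015 ]
tip_of stand 0.74 [334.1 190.3] [0.4122 0.2057 0.    ]
find_in stand 0.83 [339.3 188. ] [0.4144 0.2105 0.    ]
[373   0 151  74 307] [434.1336  38.9186] rect 389.25543212890625 346.326416015625 104.37159729003906 47.425628662109375 41.663997650146484 pca 38.035682380571856
[324 181  28  50 168] [337.3095 202.2679] rect 413.94366455078125 205.1555633544922 14.1055908203125 39.80165100097656 57.357051849365234 pca -30.485164817183865
```

View pics/w2.png

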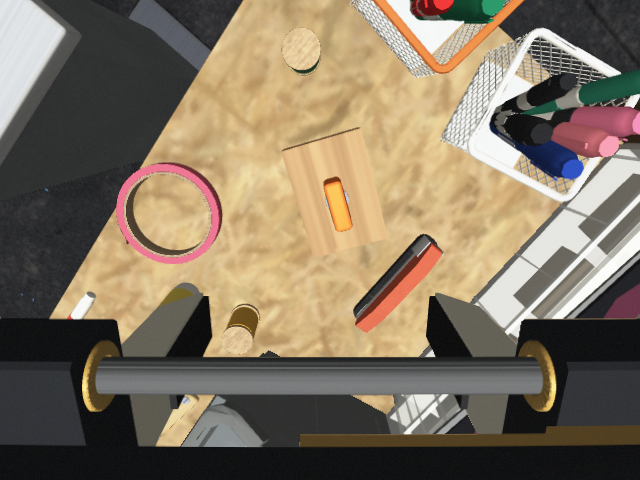

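The view shows the stand at (335,190) with the handle at (338,203), angled at about 148° in world axes. The knife, tape and spools are clear of the jaws.

Emit:
{"fn": "carry_out", "kwargs": {"commands": [[[0.01,0.015,0],0,0.45],[[0,0,0],-0.145,0.45],[[0,0,0.04],-0.145,0.45],[[0,0,0.045],0,0.45],[[0,0,0.035],0,0.45],[[0,0,0],0,0.45],[[0,0,0],0,0.45]]}}

```text
time: 6.52
tool_pos: [0.4144, 0.2064, 0.1248]
tool_rot: [3.14, 0.001, 2.585]
contact_force: [0.5, -0.3, 0.2]
opening: 0.0415
grip_force: 0.0
```

```bash
python3 b.py w3
```

```text
[ 0.2963  0.3716  1.8562  0.      0.9119 -0.718 ] [0.4144 0.2064 0.1248] [3.1402 0.0012 2.585 ]
tip_of bolt_grip 0.72 [321.3 271. ] [0.4164 0.2061 0.053 ]
find_in bolt_grip 0.63 [319.3 265.3] [0.413 0.207 0.053]
tip_of bolt_head 0.95 [317.6 243.4] [0.4122 0.2063 0.015 ]
find_in bolt_head 0.68 [313.7 266.3] [0.424 0.196 0.015]
tip_of stand 0.94 [316.2 238.9] [0.4131 0.2046 0.    ]
[483   0  88 136 693] [512.5685  72.6392] rect 379.8623352050781 334.4432373046875 72.49881744384766 14.483202934265137 8.889726638793945 pca -0.9068745579463524
[542  79  98  46 308] [595.5877 101.4805] rect 409.5392150878906 359.9031677246094 46.72282409667969 4.550492763519287 81.9990463256836 pca -94.71393153992683
[305 238  27  72 341] [319.217  266.4575] rect 414.7318420410156 204.94488525390625 13.644070625305176 40.32511520385742 57.547607421875 pca -26.8013015886177
```

View pics/w3.png

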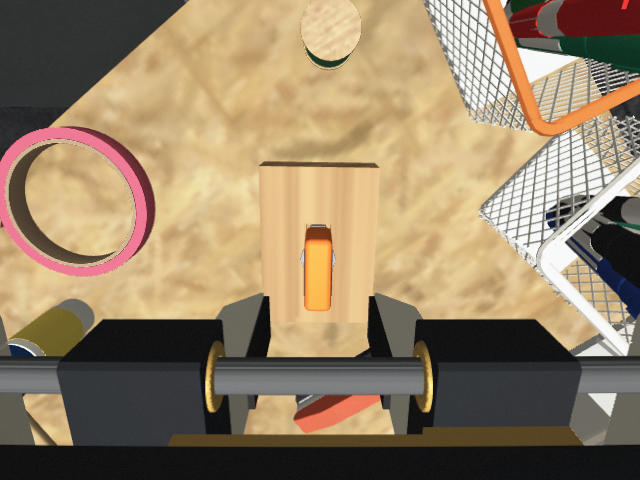

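The handle is centred between the jaws at column 318 and parallel to the tool, so I can descend and grip.

Emit:
{"fn": "carry_out", "kwargs": {"commands": [[[0,0,0.03],0,0.45],[[0,0,0.02],0,0.45],[[0,0,0.013],0,0.45],[[0,0,0],0,0.45],[[0,0,0],0,0.0],[[0,0,0],0,0.0],[[0,0,0],0,0.0],[[0,0,0],0,0.0],[[0,0,0],0,0.0]], "newtons": 30}}

```text
time: 8.0
tool_pos: [0.4137, 0.2057, 0.061]
tool_rot: [3.141, 0.001, 2.585]
contact_force: [-0.7, -0.6, 4.7]
opening: 0.0137
grip_force: 30.0
```

Emit:
{"fn": "carry_out", "kwargs": {"commands": [[[0,0,-0.015],0,0.0],[[0,0,-0.03],0,0.0],[[0,0,-0.045],0,0.0],[[0,0,-0.045],0,0.0],[[-0.029,-0.047,0],0,0.0],[[-0.029,-0.047,0],0,0.0],[[-0.029,-0.047,0],0,0.0],[[-0.029,-0.047,0],0,0.0],[[-0.029,-0.047,0],0,0.0],[[-0.029,-0.047,0],0,0.0],[[0,0,0],0.18,0.0],[[0,0,0],0.18,0.0],[[0,0,0],0.18,0.0],[[0,0,0],0.18,0.0],[[0,0,0],0.18,0.0],[[0,0,0],0.18,0.0],[[0,0,0.035],0,0.0],[[0,0,0.035],0,0.0],[[0,0,0],0,0.0],[[0,0,0],0,0.0]]}}

```text
time: 10.5
tool_pos: [0.4126, -0.126, 0.1266]
tool_rot: [3.141, 0.0, 1.505]
contact_force: [0.2, -0.1, -0.8]
opening: 0.014
grip_force: 30.0
```

```bash
cat > c.py <<'E'
from h import *
import sys
np.set_printoptions(precision=4,suppress=True)
s=robot.observe();print(s['time'],s['qpos'],s['tool_pos'],s['tool_rot'],s['opening'],s['contact_force'])
p=shot('wrist');save(p,sys.argv[1]);T=Ttool()
zh=T[2,3]-.061+.015
for n,z in(('entry',.031),('bolt_head',zh),('bolt_grip',zh+.041),('track',0)):
    for r in robot.tip_of(p,n)[:2]:
        P=atz(p,r['at'],z);print(n,round(r['p'],2),np.round(r['at'],1),P,'tool',T[:3,:3].T@(P-T[:3,3]))
im=p['pixels'].astype(int)
blue=((im[...,2]>110)&(im[...,0]<90)&(im[...,2]-im[...,0]>60)).astype(np.uint8);red=((im[...,0]>170)&(im[...,1]<90)&(im[...,2]<90)).astype(np.uint8)
for nm,m in(('blue',blue),('red',red)):
    n,l,st,c=cv2.connectedComponentsWithStats(m)
    for i in range(1,n):
        if st[i,4]>40:
            P=atz(p,c[i],.031)
            if abs(P[0]-.41)<.04 and -.25<P[1]<-.09: print(nm,st[i],P,T[:3,:3].T@(P-T[:3,3]))
E
python3 c.py w4
```

```text
10.5 [-0.4744  0.3201  1.934  -0.      0.8865 -0.4084] [ 0.4126 -0.126   0.1266] [3.1407 0.0004 1.5048] 0.014010468120426925 [ 0.1566 -0.1135 -0.7882]
entry 0.6 [320.1 253. ] [ 0.4143 -0.1257  0.031 ] tool [0.0006 0.0011 0.0959]
bolt_grip 0.66 [320.3 326.9] [ 0.4139 -0.1248  0.1219] tool [0.0013 0.0009 0.005 ]
blue [285 248  21   7 126] [ 0.3994 -0.1237  0.031 ] [ 0.0016 -0.0138  0.0959]
blue [328 248  22   7 129] [ 0.4256 -0.1255  0.031 ] [0.0016 0.0124 0.0959]
```

View pics/w4.png

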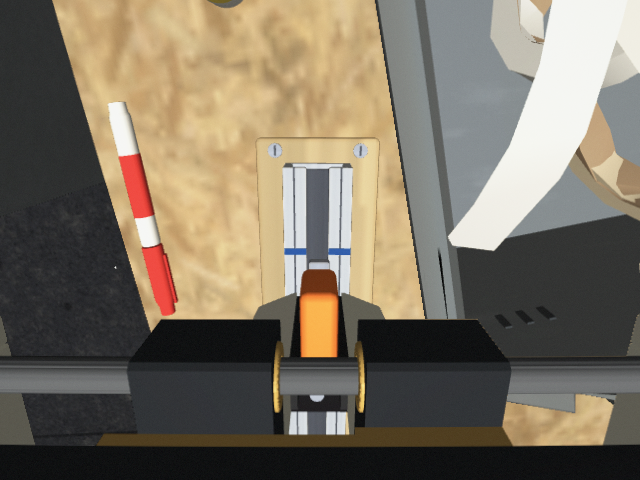

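The alignment looks good: the handle is at column 319 and the slot at about 317.5, with the track parallel to the tool. I'll measure the small lateral offset precisely before lowering.

```bash
cat > d.py <<'E'
from h import *
np.set_printoptions(precision=4,suppress=True)
im=cv2.imread('pics/w4.png');p=robot.read_camera('wrist');T=Ttool();p['c2w']=T@np.array(p['T_tool_cam'])
g=cv2.cvtColor(im,cv2.COLOR_BGR2GRAY).astype(int);Ti=np.linalg.inv(T)
def tool(c,r,z): return (Ti@np.append(atz(p,(c,r),z),1))[:3]
for r in(180,200,220,235,245,262):
    d=np.diff(g[r,275:365]);print(r,g[r,296:342:2])
    w=g[r]<140;c=318
    a=c
    while w[a-1]:a-=1
    b=c
    while w[b+1]:b+=1
    print('slot',a-.5,b+.5,tool(a-.5,r,.031)[:2],tool(b+.5,r,.031)[:2])
o=(im[...,2]>200)&(im[...,1]>110)&(im[...,0]<90)
for r in(300,320,340):
    u=np.nonzero(o[r])[0];print('handle',u.min()-.5,u.max()+.5,tool(u.min()-.5,r,.136)[:2],tool(u.max()+.5,r,.136)[:2])
big=cv2.resize(im[240:300,280:360],None,fx=8,fy=8,interpolation=cv2.INTER_CUBIC);cv2.imwrite('pics/w4c.png',big)
E
python3 d.py
```

```text
180 [220 223 221 223 224 115  93  96  96  94  95  92  92  93  92  95  84 224
 222 221 221 223 135]
slot 305.5 328.5 [ 0.0442 -0.0068] [0.0442 0.0063]
200 [221 223 222 222 225 119  95  96  96  92  94  91  91  91  91  92  90 226
 222 221 221 224 126]
slot 305.5 328.5 [ 0.0327 -0.0069] [0.0327 0.0063]
220 [218 224 222 221 225 122  92  96  98  95  93  93  93  89  91  90 110 225
 223 222 223 225 106]
slot 305.5 328.5 [ 0.0209 -0.007 ] [0.0209 0.0064]
235 [215 225 223 223 226 128  94  96  94  92  93  92  92  91  93  90 170 225
 223 222 225 225  98]
slot 305.5 327.5 [ 0.0117 -0.0071] [0.0117 0.0059]
245 [216 224 221 221 223 131  90  96  96  95  93  90  93  89  90  90 180 225
 221 222 224 226 119]
slot 305.5 327.5 [ 0.0055 -0.0071] [0.0055 0.006 ]
262 [214 223 223 222 223 161  84 137 148 149 150 153 151 152 150 146  93 216
 223 222 224 202 154]
slot 317.5 318.5 [-0.0053 -0.    ] [-0.0053  0.0006]
handle 300.5 336.5 [ 0.0195 -0.0057] [0.0195 0.0067]
handle 300.5 336.5 [ 0.0119 -0.0058] [0.0118 0.0068]
handle 301.5 335.5 [ 0.0039 -0.0055] [0.0039 0.0066]
```

View pics/w4c.png

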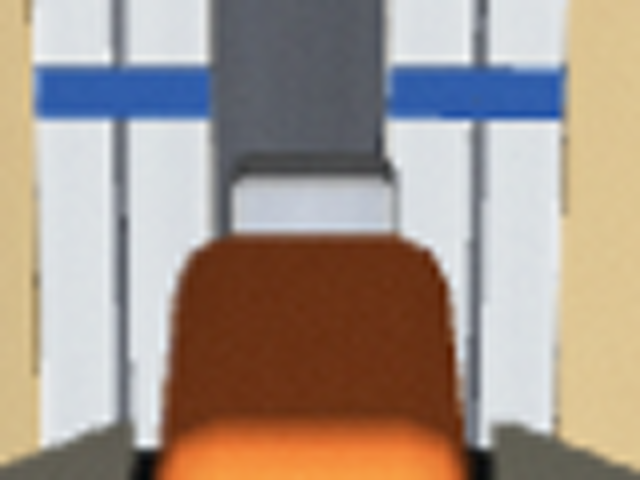

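Slot centre is about 1.2 mm to the tool's −y side of the bolt. I'll correct that and go down slowly, watching the force.

Emit:
{"fn": "carry_out", "kwargs": {"commands": [[[0,-0.0012,0.02],0,0.0],[[0,0,0.02],0,0.0],[[0,0,0],0,0.0],[[0,0,0.003],0,0.0],[[0,0,0.003],0,0.0],[[0,0,0.003],0,0.0],[[0,0,0.002],0,0.0],[[0,0,0],0,0.0]]}}

```text
time: 11.8
tool_pos: [0.4109, -0.1257, 0.0746]
tool_rot: [-3.141, 0.0, 1.505]
contact_force: [-0.0, 0.2, -0.5]
opening: 0.0138
grip_force: 30.0
```

Emit:
{"fn": "carry_out", "kwargs": {"commands": [[[0,0,0.002],0,0.0],[[0,0,0.002],0,0.0],[[0,0,0.0015],0,0.0],[[0,0,0.0015],0,0.0],[[0,0,0],0,0.0]]}}

```text
time: 12.42
tool_pos: [0.4111, -0.1258, 0.0679]
tool_rot: [3.141, 0.0, 1.505]
contact_force: [-0.6, 0.9, 6.7]
opening: 0.0142
grip_force: 30.0
```

Emit:
{"fn": "carry_out", "kwargs": {"commands": [[[0,0,0.001],0,0.0],[[0,0,0],0.1,0.0],[[0,0,0],0.16,0.0],[[0,0,0],0.16,0.0],[[0,0,0],0.16,0.0],[[0,0,0],0.16,0.0],[[0,0,0],0.16,0.0],[[0,0,0],0.16,0.0],[[0,0,0],0.16,0.0],[[0,0,0],0.16,0.0],[[0,0,0],0.14,0.0],[[0,0,0],0.05,0.0],[[0,0,0],0,0.0],[[0,0,0],0,0.0],[[0,0,0],0,0.0]]}}

```text
time: 14.3
tool_pos: [0.4116, -0.126, 0.0672]
tool_rot: [3.141, -0.002, -0.065]
contact_force: [-0.5, 0.5, 7.0]
opening: 0.014
grip_force: 30.0
```

Emit:
{"fn": "carry_out", "kwargs": {"commands": [[[0,0.002,0],0,0.0],[[0,0.004,0],0,0.0],[[0,0.004,0],0,0.0],[[0,0.004,0],0,0.0],[[0,0.004,0],0,0.0],[[0,0.004,0],0,0.0],[[0,0.004,0],0,0.0],[[0,0.004,0],0,0.0],[[0,0.002,0],0,0.0],[[0,0,0],0,0.0]]}}

```text
time: 15.55
tool_pos: [0.409, -0.1573, 0.067]
tool_rot: [-3.141, -0.0, -0.066]
contact_force: [-0.8, 3.5, 7.2]
opening: 0.0135
grip_force: 30.0
```

```bash
python3 c.py w5; python3 -c "
import cv2;im=cv2.imread('pics/w5.png');cv2.imwrite('pics/w5c.png',cv2.resize(im[150:400,180:460],None,fx=2.2,fy=2.2))"
```

```text
15.55 [-0.5428  0.4344  1.9777  0.001   0.7293  1.0928] [ 0.409  -0.1573  0.067 ] [-3.1411 -0.0005 -0.0657] 0.013537023905663862 [-0.7761  3.4624  7.1763]
entry 0.94 [248.6 297.5] [ 0.412  -0.1261  0.031 ] tool [ 0.0009 -0.0313  0.0361]
bolt_grip 0.59 [320.3 328.2] [ 0.4111 -0.1592  0.062 ] tool [0.0022 0.0018 0.005 ]
track 0.9 [367.8 275.2] [ 0.4068 -0.1846  0.    ] tool [-0.0005  0.0275  0.067 ]
blue [240 259  10  25 170] [ 0.4249 -0.1258  0.031 ] [ 0.0138 -0.0325  0.0361]
blue [244 309   7  11  77] [ 0.4036 -0.1243  0.031 ] [-0.0076 -0.0325  0.036 ]
red [355 284  47  23 816] [ 0.4095 -0.1863  0.031 ] [0.0024 0.0289 0.036 ]
```

View pics/w5.png

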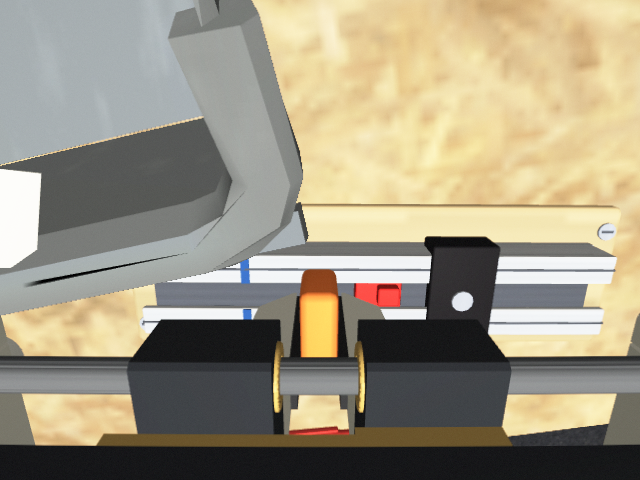

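The wrist view shows the handle at (319,310) turned across the slot. The red tab's front edge is at column 355, about 17.5 mm ahead, so contact should come in about 3 mm. No contact yet with the stop at column 430.

Emit:
{"fn": "carry_out", "kwargs": {"commands": [[[0,0.001,0],0,0.0],[[0,0.001,0],0,0.0],[[0,0.001,0],0,0.0],[[0,0.001,0],0,0.0],[[0,0.001,0],0,0.0],[[0,0.001,0],0,0.0],[[0,0,0],0,0.0]]}}

```text
time: 16.68
tool_pos: [0.4086, -0.163, 0.067]
tool_rot: [-3.141, -0.0, -0.066]
contact_force: [0.5, 4.0, 7.3]
opening: 0.0138
grip_force: 30.0
```

```bash
python3 c.py w6 | grep -E "red|blue"
```

```text
blue [228 256   9  27 196] [ 0.426  -0.1259  0.031 ] [ 0.015  -0.0382  0.0361]
blue [231 309   8  11  81] [ 0.4036 -0.1244  0.031 ] [-0.0075 -0.0383  0.036 ]
red [343 284  46  23 672] [ 0.41   -0.1874  0.031 ] [0.003  0.0242 0.036 ]
```

Emit:
{"fn": "carry_out", "kwargs": {"commands": [[[0,0.001,0],0,0.0],[[0,0.001,0],0,0.0],[[0,0.001,0],0,0.0],[[0,0.001,0],0,0.0],[[0,0,0],0,0.0]]}}

```text
time: 17.55
tool_pos: [0.4083, -0.167, 0.067]
tool_rot: [-3.141, -0.0, -0.066]
contact_force: [0.3, 3.2, 7.2]
opening: 0.0136
grip_force: 30.0
```

```bash
python3 c.py w7 | grep -E "red|blue"
```

```text
blue [219 256   9  27 205] [ 0.4261 -0.1259  0.031 ] [ 0.0151 -0.0422  0.036 ]
blue [223 309   8  11  80] [ 0.4034 -0.1243  0.031 ] [-0.0077 -0.0423  0.036 ]
red [337 284  44  23 561] [ 0.4106 -0.188   0.031 ] [0.0037 0.0208 0.036 ]
```

Emit:
{"fn": "carry_out", "kwargs": {"commands": [[[0,0.001,0],0,0.0],[[0,0.001,0],0,0.0],[[0,0.001,0],0,0.0],[[0,0.001,0],0,0.0],[[0,0,0],0,0.0]]}}

```text
time: 18.42
tool_pos: [0.408, -0.1707, 0.067]
tool_rot: [-3.14, -0.0, -0.066]
contact_force: [0.4, 5.5, 7.8]
opening: 0.0137
grip_force: 30.0
```

```bash
python3 c.py w8 | grep -E "red|blue"
```

```text
blue [211 256  10  27 208] [ 0.426  -0.1259  0.031 ] [ 0.015  -0.0458  0.0361]
blue [215 309   8  11  79] [ 0.4035 -0.1243  0.031 ] [-0.0076 -0.0459  0.0361]
red [337 284  38  20 457] [ 0.4107 -0.1902  0.031 ] [0.0039 0.0193 0.036 ]
```

Contact has been made: the force rose about 2 N and the red tab has begun to move. I'll push on gently.

Emit:
{"fn": "carry_out", "kwargs": {"commands": [[[0,0.001,0],0,0.0],[[0,0.001,0],0,0.0],[[0,0.001,0],0,0.0],[[0,0.001,0],0,0.0],[[0,0,0],0,0.0]]}}

```text
time: 19.3
tool_pos: [0.4078, -0.1745, 0.067]
tool_rot: [-3.14, -0.0, -0.066]
contact_force: [0.4, 7.0, 9.0]
opening: 0.014
grip_force: 30.0
```

```bash
python3 c.py w9 | grep -E "red|blue"
```

```text
blue [202 256  10  27 201] [ 0.4259 -0.1259  0.031 ] [ 0.0149 -0.0496  0.0361]
blue [207 309   8  11  77] [ 0.4035 -0.1243  0.031 ] [-0.0076 -0.0497  0.0361]
red [336 283  39  21 453] [ 0.4104 -0.1939  0.031 ] [0.0039 0.0192 0.0359]
```

Emit:
{"fn": "carry_out", "kwargs": {"commands": [[[0,0.001,0],0,0.0],[[0,0,0],0,0.0]]}}

```text
time: 19.8
tool_pos: [0.4077, -0.1754, 0.067]
tool_rot: [-3.14, -0.0, -0.066]
contact_force: [0.6, 7.6, 7.7]
opening: 0.0136
grip_force: 30.0
```

Emit:
{"fn": "carry_out", "kwargs": {"commands": [[[0,0.0007,0],0,0.0],[[0,0,0],0,0.0]]}}

```text
time: 20.05
tool_pos: [0.4076, -0.1759, 0.067]
tool_rot: [-3.139, -0.0, -0.066]
contact_force: [1.6, 7.7, 8.0]
opening: 0.0136
grip_force: 30.0
```

Emit:
{"fn": "carry_out", "kwargs": {"commands": [[[0,0.0007,0],0,0.0],[[0,0,0],0,0.0]]}}

```text
time: 20.3
tool_pos: [0.4076, -0.1761, 0.067]
tool_rot: [-3.139, 0.0, -0.066]
contact_force: [2.4, 10.6, 8.9]
opening: 0.0137
grip_force: 30.0
```

```bash
python3 c.py w10 | grep -E "red|blue"
```

```text
blue [199 256  10  27 196] [ 0.426  -0.1259  0.031 ] [ 0.015  -0.0512  0.0361]
blue [204 309   8  11  77] [ 0.4034 -0.1243  0.031 ] [-0.0076 -0.0513  0.0361]
red [336 283  16  13 135] [ 0.4123 -0.1887  0.031 ] [0.0055 0.0124 0.036 ]
red [351 284  24  20 295] [ 0.4092 -0.1983  0.031 ] [0.0031 0.0222 0.0359]
```

The force jumped to 10.6 N, so the catch is solid, i.e. fully in. Next I raise the bolt to seat the head under the lips before letting go.

Emit:
{"fn": "carry_out", "kwargs": {"commands": [[[0,0,-0.001],0,0.0],[[0,0,-0.001],0,0.0],[[0,0,0],0,0.0]]}}

```text
time: 20.92
tool_pos: [0.4075, -0.1761, 0.0686]
tool_rot: [-3.138, 0.0, -0.066]
contact_force: [3.4, 10.0, 4.6]
opening: 0.0139
grip_force: 30.0
```

Emit:
{"fn": "carry_out", "kwargs": {"commands": [[[0,0,-0.0007],0,0.0],[[0,0,0],0,0.0],[[0,0,0],0,0.0]]}}

```text
time: 21.3
tool_pos: [0.4075, -0.1761, 0.0692]
tool_rot: [-3.138, 0.0, -0.066]
contact_force: [3.3, 9.1, 4.2]
opening: 0.014
grip_force: 30.0
```

Emit:
{"fn": "carry_out", "kwargs": {"commands": [[[0,0,-0.0007],0,0.0],[[0,0,0],0,0.0],[[0,0,0],0,0.0]]}}

```text
time: 21.68
tool_pos: [0.4075, -0.1761, 0.0699]
tool_rot: [-3.138, 0.0, -0.066]
contact_force: [3.4, 8.7, 2.1]
opening: 0.0137
grip_force: 30.0
```

Emit:
{"fn": "carry_out", "kwargs": {"commands": [[[0,0,0],0,0.0],[[0,0,0],0,0.18],[[0,0,0],0,0.3],[[0,0,0],0,0.4],[[0,0,0],0,0.4],[[0,0,0],0,0.4]], "newtons": 5}}

```text
time: 22.42
tool_pos: [0.4075, -0.1781, 0.0701]
tool_rot: [3.141, -0.0, -0.065]
contact_force: [0.5, -0.1, 0.3]
opening: 0.0366
grip_force: 0.0
```

```bash
python3 c.py w11
```

```text
22.425 [-0.5846  0.4374  1.9577 -0.0002  0.7463  1.0517] [ 0.4075 -0.1781  0.0701] [ 3.1414 -0.0001 -0.0653] 0.036611568811646254 [ 0.4966 -0.1218  0.2944]
entry 0.71 [206.7 294.6] [ 0.4118 -0.1267  0.031 ] tool [ 0.001  -0.0515  0.0391]
bolt_grip 0.69 [313.6 325.7] [ 0.4109 -0.1775  0.0651] tool [ 0.0033 -0.0008  0.005 ]
track 0.96 [328.2 270.5] [ 0.4081 -0.1845  0.    ] tool [0.001  0.0064 0.0701]
blue [196 254  10  27 203] [ 0.4258 -0.1259  0.031 ] [ 0.0149 -0.0532  0.0391]
blue [201 306   8  13  91] [ 0.4029 -0.1243  0.031 ] [-0.0081 -0.0533  0.0391]
red [330 281  39  23 712] [ 0.4087 -0.1933  0.031 ] [0.0022 0.0151 0.0391]
```

View pics/w11.png

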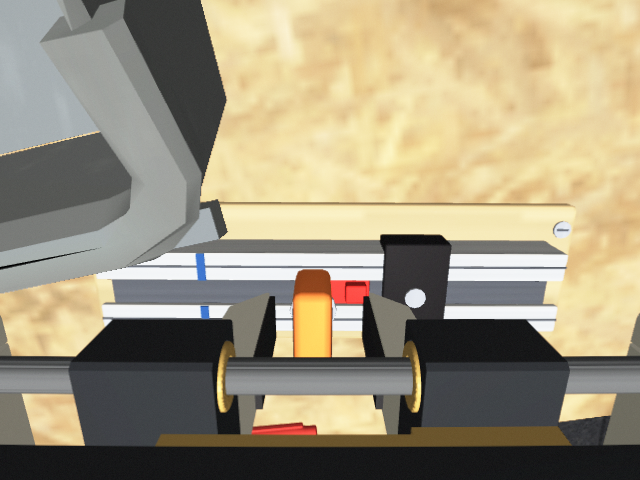

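The bolt stands upright by itself at (313,310), the red tab has moved toward the stop, and the jaws are clear on both sides. I'll retreat straight up and check.

Emit:
{"fn": "carry_out", "kwargs": {"commands": [[[0,0,-0.02],0,0.4],[[0,0,-0.04],0,0.4],[[0,0,-0.05],0,0.4],[[0,0,-0.06],0,0.4],[[0,0,0],0,0.4],[[0,0,0],0,0.4]]}}

```text
time: 23.42
tool_pos: [0.4071, -0.1777, 0.2396]
tool_rot: [-3.141, 0.001, -0.065]
contact_force: [-0.2, 0.0, -0.9]
opening: 0.037
grip_force: 0.0
```

Run:
```python
from h import *
np.set_printoptions(precision=4,suppress=True)
print(robot.observe()['tool_pos'])
w=shot('wrist');save(w,'w12')
old=cv2.imread('pics/w1.png')[:,:,::-1]; wo=dict(w)
T=np.eye(4);T[:3,:3]=R.from_euler('xyz',[3.1411,.0003,.4259]).as_matrix();T[:3,3]=[.4086,-.161,.2437];wo['c2w']=T@np.array(w['T_tool_cam']);wo['pixels']=old
ax=np.array([-.066,-.998])
for n,p in(('before',wo),('after',w)):
    im=p['pixels'].astype(int)
    for c,m in(('red',(im[...,0]>170)&(im[...,1]<90)&(im[...,2]<90)),('blue',(im[...,2]>110)&(im[...,0]<90)&(im[...,2]-im[...,0]>60))):
        v,u=np.nonzero(m);P=np.array([atz(p,(a,b),.029 if c=='red' else .031)[:2] for a,b in zip(u,v)])
        k=(abs(P[:,0]-.41)<(.008 if c=='red' else .025))&(abs(P[:,1]+.165)<.06);s=P[k]@ax;print(n,c,k.sum(),np.percentile(s,[2,50,98]))
for n in('bolt_grip','bolt_head','entry'):print(n,[(r['p'],atz(w,r['at'],dict(bolt_grip=.065,bolt_head=.024,entry=.031)[n])) for r in robot.tip_of(w,n)[:1]])
s=shot('scene');save(s,'scene2')
a=cv2.imread('pics/scene.png')[250:350,385:535];b=cv2.imread('pics/scene2.png')[250:350,385:535]
c=w['pixels'][100:350,170:490,::-1]
cv2.imwrite('pics/cmp.png',np.vstack([cv2.resize(np.hstack([a,b]),(780,260),interpolation=cv2.INTER_CUBIC),cv2.resize(c,(780,330))]))
```

```text
[ 0.4071 -0.1777  0.2396]
before red 306 [0.1478 0.1581 0.1685]
before blue 109 [0.0954 0.0969 0.0985]
after red 248 [0.1579 0.1667 0.1753]
after blue 107 [0.096  0.0975 0.0992]
bolt_grip [(0.78, array([ 0.4102, -0.1783,  0.065 ]))]
bolt_head [(0.56, array([ 0.4134, -0.1731,  0.024 ]))]
entry [(0.91, array([ 0.4123, -0.1265,  0.031 ]))]
```

View pics/cmp.png

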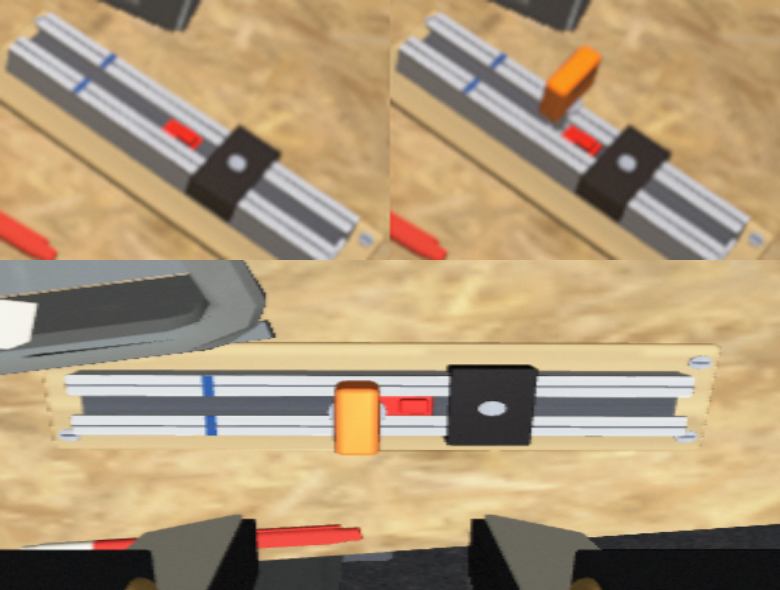

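The before/after views show the tab has moved about 6 mm and the bolt is standing upright and alone across the slot, so I'm handing in.

```bash
python3 -c "
from cell import robot
print(robot.hand_in())"
```

```text
the job is handed in; nothing more can be done
None
```

I handed the job in at about 23.5 s: the bolt stands upright on its own, turned across the slot, holding the red catch about 6 mm in (fully in, from before/after pictures). The hand-in gave no verdict.

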